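# Clear and press the sunken reset key of a polishing drive

### The arm

A 7-joint arm with a two-finger parallel gripper is mounted at the origin on the work surface. World frame = base frame: x ahead of the robot, y to its left, z up, the work surface at z = 0. Lengths are in m, angles in rad, forces in N, time in s.
With the tool pointing down it reaches from about 0.425 to 0.95 m from the base axis. Payload 4.7 kg.
Tool frame: the origin (TCP) lies midway between the tips of the shut fingers; the grasp point (between the pads) lies 19 mm behind it; z points along the fingers, y is the line along which they close (so a half turn about z gives the same grasp; the last joint's range is limited). The gripper opens to 85 mm and grips with 20 to 120 N. Pads are 22 mm wide; open, the fingers measure 114 mm over their backs; the gripper's body (76 mm by 85 mm) begins 54 mm behind the grasp point. The pads swing forward as they close: fully open they stand 13 mm farther back than shut.
Start: joints at [-1.196, 0.469, -0.049, 1.532, 0.024, 1.141, -0.082], TCP at [0.265, 0.621, 0.205] pointing down, gripper open.
Joint ranges: [-2.59, 2.59], [-0.33, 1.99], [-1.39, 1.29], [0.1, 2.45], [-1.04, 4.18], [0.21, 1.99], [-2.66, 2.66]. Speed limits (rad/s): [2.57, 2.57, 3.14, 3.14, 3.14, 3.14, 3.14].

### API

Orientations are given as a unit quaternion [x, y, z, w].
In Python, from bench import robot, grab_frame gives the robot as it stands (robot), with the cameras as plain functions.
- The arm moves only by the shell command python3 nudge.py 'ROWS' [OPENING] [FORCE]. ROWS is a JSON list of rows, 1 to 10 of them, each of 6 numbers: dx, dy, dz in m, then a rotation vector rx, ry, rz in rad; each row shifts and turns the commanded pose from where the row before left it, along the tool's axes as they then stand; what a row does not reach is not made up. A row lasts 1/10 s, in which the tool goes at most 0.05 m and 0.15 rad, less where a joint would pass 70% of its speed; a pose out of reach is approached as far as the arm can. OPENING is the finger opening in m, set as the command begins (- or left out keeps the last). The fingers move at their own pace and stop on an object; FORCE is the grip in N (left out, the last holds). Time passes only in rows, so rows that do not move let the fingers close. It prints the time, the measured TCP pose, the force, the opening and the grip force at its end. Input that does not fit is refused with a message, and nothing moves.
- robot.sense(): the state, without advancing time (a new reading comes with each control period).
- grab_frame(name): name is "scene" or "top" or "wrist"; returns a dict with "color" (420x560x3 uint8, blue, green, red), "vfov" (degrees; the focal length in pixels is half the picture's height over the tangent of half this angle, whatever the lens; pixels are square), "cx", "cy" (the principal point, pixels), "rvec" (rotation vector, rad) and "tvec" (3), from world to camera coordinates, as OpenCV has them. Camera axes: x right, y down, z forward; pixel columns grow to the right and rows downward; lengths in m; the calibration is good to about 2 mm. A picture is of the moment at which its call begins. There is no depth.
- robot.job_done(): hands the job in; it is judged then, once.
The state is a dict: "clock": time; "joint_pos": joint angles; "qvel": joint speeds; "joint_torque": joint torques, N m; "eef_pos": TCP position; "tcp_rot": TCP orientation; "ft_force": force on the tool from outside, world axes, zero at the start; "ft_torque": the same for the moment, N m; "gripper_width": finger opening in m; "grasp_force": force on a finger pad.
Only numpy, scipy, OpenCV 4.12 (cv2) and the standard library are available. Lean on these libraries where they do the work, as an engineer would, in place of code of your own. Each camera call takes 0.05 s, during which the arm holds its last target. There are 200 camera calls.

### The job

The polishing drive on the bench has tripped, and a turned wooden globe base was left standing over the round reset well in one of its three grey units. Gently push the base straight back, without gripping or lifting it, until it stands upright and wholly on the flat rear deck of that same unit, behind the thin dark line across its top; then reach a fingertip down into the round well and press the sunken key fully home, where it stays. Leave the key in the square well alone and do not disturb the other things lying about.

Things in the scene. Friction and masses are not known exactly. Their poses are not given: they have to be found in the camera images.
- reset_unit: fixed grey unit with the round well, one of three in a row (random order); 190 (x) x 100 (y) x 70 mm high, 6 mm gaps, flat tops 82 mm above the bench. Origin: centre of its underside, 12 mm above the bench; z up, x from front to rear. The well is centred at x = -50 mm; behind a thin dark line at x = -15 mm the rear deck, to x = +95 mm, is flat and bare; all three units are parallel
- reset_well (a point): centre of the mouth of the round well, level with the unit's top (82 mm above the bench). The well is 46 mm in diameter, straight-walled and 36 mm deep; it takes the closed fingertips, pointing down
- reset_key (a joint): travel of the round aluminium key in the round well, m: 0 popped up (top 14 mm below the rim), 0.010 fully home (top 24 mm below). It starts at 0 to 0.002. No spring: it slides down stiffly at 4 to 5 N under a slow push (15 mm/s) and stays where it is left; more than 9 N means that it is at its stop
- reset_key_top (a point): centre of the top face of the round key (30 mm in diameter, in the middle of the well); moves down with it
- globe_base: loose turned wooden base of a snow globe: stepped disc, 62 mm across for its lowest 12 mm, 54 mm above that, 28 mm high, 0.1 to 0.2 kg, standing over the round well within 7 mm of its centre. Origin: centre of its underside; z up; round, so yaw means nothing. It slides on the unit's top and stops when the push stops. Over 15 N from the fingers is too much
- stop_unit: grey unit of the same size with a square well in its front part; the brass collar stands on its rear deck. Origin and axes as for the reset unit
- stop_well (a point): centre of the mouth of the square well (46 x 46 mm, 36 mm deep), level with the unit's top
- stop_key (a joint): travel of the square key in the square well, m: 0 popped up, 0.010 home; it must be left at 0
- blank_unit: grey unit of the same size without a well; it carries a fixed black dial 40 mm in diameter, 14 mm high, at x = -50 mm, and a small tin on its rear deck. Origin and axes as for the reset unit
- collar: bystander: loose brass ring, 38 mm across, 18 mm high, on the stop unit's rear deck. Origin: centre of its underside
- tin: bystander: loose round tin, 42 mm across, 30 mm high, on the blank unit's rear deck. Origin: centre of its underside
- big_globe: bystander: large snow globe, glass ball 110 mm across on a wooden base, 143 mm high, on the bench to the left. Origin: centre of its underside
- small_globe: bystander: small snow globe, ball 72 mm across on a red base, 94 mm high, on the bench to the left. Origin: centre of its underside
- screwdriver: bystander: screwdriver lying on the bench to the right
- wrench: bystander: wrench lying on the bench to the right
- paste_jar: bystander: amber jar, 60 mm across, 60 mm high, on the bench to the left. Origin: centre of its underside

How it is judged:
By the outcome, as a careful person would: the job done as asked, in the order asked, and still so for the second after the job is handed in, with the robot touching nothing.
It also fails if it takes over 46 s, if anything falls off the work surface, if the arm or the gripper's body presses on something with over 40 N, if the wrist force passes 120 N, or if a joint passes its speed limit or range.

## Working session

There is one attempt and no reset: what is moved stays moved. The work goes in short steps, Python scripts to look and compute and a shell command to move; the robot and the scene stay as the last step left them, time stands still between calls to the robot, and variables do not carry over. Pictures are saved under pics/ and viewed, at most 10 in all, crops included, and the job is handed in when it is done.

```bash
ls; mkdir -p pics
python3 - <<'E'
from bench import robot, grab_frame
import cv2
s=robot.sense();print(s['clock'],s['eef_pos'],s['tcp_rot'],s['ft_force'],s['gripper_width'])
for n in("top","scene"):
    f=grab_frame(n);cv2.imwrite(f'pics/{n}0.png',f['color'])
    print(n,f['vfov'],f['cx'],f['cy'],f['rvec'],f['tvec'])
E
```

```text
bench.py
nudge.py
pics
0.0 [0.26497769 0.62011435 0.2034449 ] [ 2.00509103e-01  9.79691331e-01 -9.86115493e-04 -1.50487172e-04] [-1.29853349 -0.43911951  0.02146776] 0.0854423317564205
top 45.318506528630564 278.76389779230345 206.7507265373141 [ 2.15702102 -2.17292762  0.13838471] [0.02133004 0.5659419  1.3650613 ]
scene 53.971131387653024 284.45301285449654 211.7407891558646 [ 1.44993581  2.22317149 -0.82023338] [ 0.2010284  -0.35018804  1.48861643]
```

View pics/top0.png

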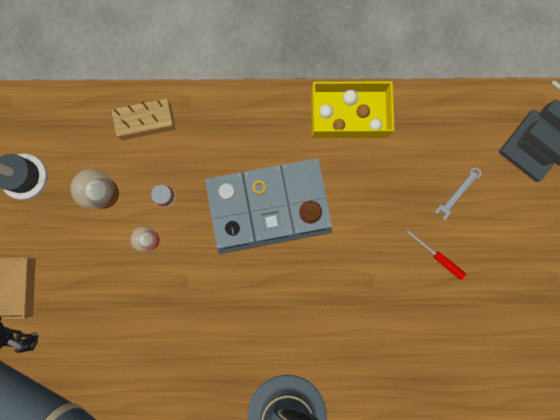

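View pics/scene0.png

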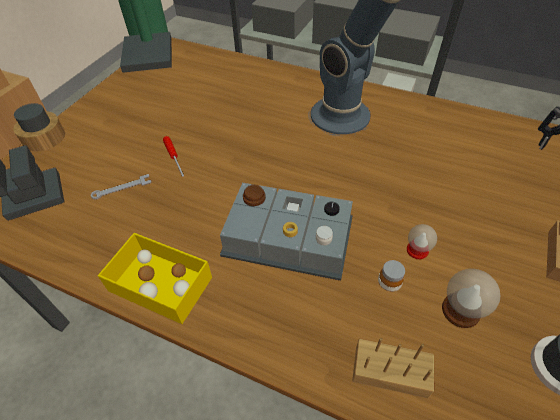

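The top view shows three units, with the brown base at about (311,212) on the right-hand unit, so that is the reset unit. The collar is at (259,187), the tin at (227,191) and the dial at (232,228). Next I measure the unit corners and the base.

```bash
cat > h.py <<'E'
import cv2, numpy as np
from bench import robot, grab_frame
def K(f):
    F=f['color'].shape[0]/2/np.tan(np.radians(f['vfov'])/2)
    return np.array([[F,0,f['cx']],[0,F,f['cy']],[0,0,1.]])
def ray(f,uv,z):
    R=cv2.Rodrigues(np.array(f['rvec'],float))[0];t=np.array(f['tvec'],float)
    uv=np.atleast_2d(uv).astype(float)
    d=np.c_[uv,np.ones(len(uv))]@np.linalg.inv(K(f)).T@R
    c=-R.T@t
    return c+d*((z-c[2])/d[:,2:])
def proj(f,P):
    return cv2.projectPoints(np.atleast_2d(P).astype(float),np.array(f['rvec'],float),np.array(f['tvec'],float),K(f),None)[0][:,0]
def greyrect(f,lo=85,roi=None):
    # saturation-poor grey region -> min area rect
    h=cv2.cvtColor(f['color'],cv2.COLOR_BGR2HSV);return h
E
python3 - <<'E'
from h import *
f=grab_frame("top");im=f['color'];cv2.imwrite('pics/t1.png',cv2.resize(im[150:260,195:345],None,fx=5,fy=5,interpolation=cv2.INTER_CUBIC))
h=cv2.cvtColor(im,cv2.COLOR_BGR2HSV)
for p in[(231,208),(300,185),(300,232),(290,245),(311,212),(318,240)]:print(p,h[p[1],p[0]])
b=cv2.inRange(h,(85,0,95),(125,140,255));b[:150]=0;b[260:]=0;b[:,:200]=0;b[:,340:]=0
b=cv2.morphologyEx(b,cv2.MORPH_CLOSE,np.ones((5,5)))
c=max(cv2.findContours(b,0,2)[0],key=cv2.contourArea)
r=cv2.minAreaRect(cv2.convexHull(c));bp=cv2.boxPoints(r);print(r,bp);print(ray(f,bp,.082))
br=cv2.inRange(h,(0,60,0),(25,255,140));m=np.zeros_like(br);cv2.fillConvexPoly(m,bp.astype(int),255);m=cv2.erode(m,np.ones((5,5)));br&=m
c=max(cv2.findContours(br,0,2)[0],key=cv2.contourArea);print(cv2.minEnclosingCircle(c),cv2.fitEllipse(c))
print(ray(f,cv2.fitEllipse(c)[0],.1))
E
```

```text
(231, 208) [ 97  31 138]
(300, 185) [ 94  31 142]
(300, 232) [101  24 116]
(290, 245) [ 16 158 153]
(311, 212) [ 14 177  98]
(318, 240) [ 17 160 156]
((268.1028747558594, 205.10977172851562), (73.92355346679688, 115.91797637939453), 79.48737335205078) [[204.37299 179.34314]
 [318.34525 158.19366]
 [331.83276 230.8764 ]
 [217.8605  252.02588]]
[[ 0.63609953  0.21766988  0.082     ]
 [ 0.69237474 -0.09088237  0.082     ]
 [ 0.4944831  -0.12352823  0.082     ]
 [ 0.44053151  0.18009729  0.082     ]]
((310.125, 211.5), 11.303445816040039) ((310.15093994140625, 211.60494995117188), (21.527698516845703, 22.122974395751953), 17.44613265991211)
[[ 0.54468484 -0.0650807   0.1       ]]
```

View pics/t1.png

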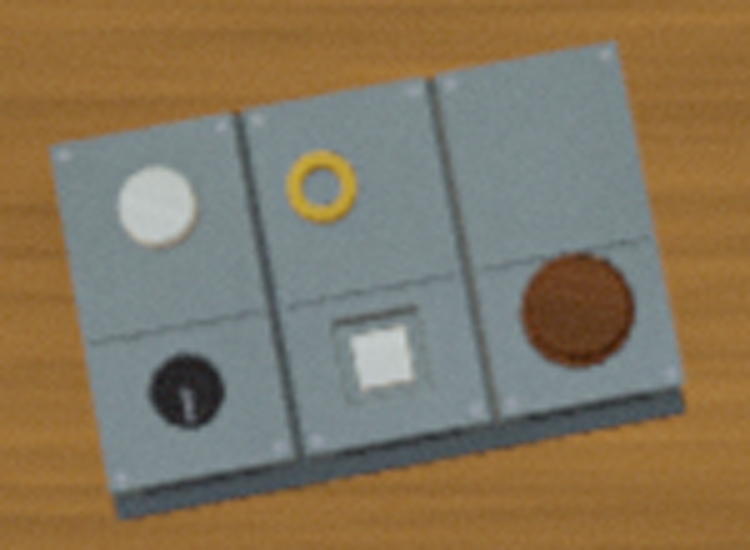

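The crop (5×, offset (195,150)) shows the reset unit's top corners near (435,80), (615,43), (681,385) and (498,420). The base is at (578,309), and the dark line runs from (480,270) to (650,240). I fit the known rigid outline to these points.

```bash
cat >> h.py <<'E'
def rigid(L,W):
    L=np.array(L,float);W=np.array(W,float);l=L.mean(0);w=W.mean(0)
    A=(L-l)[:,0]+1j*(L-l)[:,1];B=(W-w)[:,0]+1j*(W-w)[:,1]
    th=np.angle((A.conj()*B).sum());R=np.array([[np.cos(th),-np.sin(th)],[np.sin(th),np.cos(th)]])
    return th,R,w-R@l
E
python3 - <<'E'
from h import *
f=grab_frame("top")
px=lambda q:(np.array(q)+.5)/5-.5+[195,150]
# local, reset unit frame, +y left
L=[(.095,.05),(.095,-.05),(-.095,-.05),(-.095,.05),(.095,.262),(-.095,.262),(-.015,.05),(-.015,-.05)]
W=ray(f,px([(435,80),(615,43),(681,385),(498,420),(52,148),(115,490),(480,270),(650,240)]),.082)[:,:2]
th,R,o=rigid(L,W);print('yaw',th,'origin',o);print('resid mm',1000*((R@np.array(L).T).T+o-W))
well=R@[-.05,0]+o;print('well',well)
for z,p in((.110,(578,308)),(.094,(578,309))):
    b=ray(f,px(p),z)[0,:2];print('base',b,'local',R.T@(b-o))
for n,p,z in(('collar',(321,186),.1),('tin',(158,206),.112),('dial',(187,391),.096),('sq',(381,357),.068)):
    b=ray(f,px(p),z)[0,:2];print(n,b,R.T@(b-o))
g=grab_frame("scene")
im=g['color'];h=cv2.cvtColor(im,cv2.COLOR_BGR2HSV);m=cv2.inRange(h,(0,100,0),(15,255,130));m[:175]=0;m[215:]=0;m[:,:235]=0;m[:,275:]=0
print('scene base px',cv2.minEnclosingCircle(max(cv2.findContours(m,0,2)[0],key=cv2.contourArea)), proj(g,[*(well),.096]))
np.savez('u.npz',th=th,R=R,o=o)
E
```

```text
yaw 0.1782206084710366 origin [ 0.59035111 -0.05716127]
resid mm [[ 2.45799207 -0.20363038]
 [ 0.34113604 -0.67117501]
 [-0.22663367 -2.21281262]
 [ 0.05233999 -1.86230148]
 [ 0.91920955  1.54523071]
 [-1.83317174  2.98487482]
 [-1.89344266  3.57763027]
 [ 0.18257042 -3.15781632]]
well [ 0.54114307 -0.0660252 ]
base [ 0.54466908 -0.06449799] local [-0.0462591   0.00087794]
base [ 0.5458822  -0.06565624] local [-0.04527053 -0.00047703]
collar [0.61194416 0.07048976] [0.04388084 0.12180114]
tin [0.5999402 0.1558753] [0.04720404 0.20796227]
dial [0.5035503  0.14166908] [-0.05017757  0.21106894]
sq [0.5233622  0.03933846] [-0.04882051  0.10684693]
scene base px ((253.50926208496094, 195.09259033203125), 11.194894790649414) [[254.51105429 192.73041561]]
```

Known features reproduce to about 1 mm: the dial comes out at (-50,211) against an expected (-50,212), and the square key at (-49,107) against (-50,106). The base centre is at local (-46,0). I'll push with closed fingers, with tool y aligned to unit y.

```bash
cat >> h.py <<'E'
from scipy.spatial.transform import Rotation as Ro
def to(u,v,z,slope=None):
    n=np.load('u.npz');s=robot.sense();Rt=Ro.from_quat(s['tcp_rot']);p=np.array(s['eef_pos'])
    W=np.r_[n['R']@[u,v]+n['o'],z];t=Rt.inv().apply(W-p)
    D=Ro.from_euler('z',float(n['th']))*Ro.from_matrix(np.diag([-1.,1,-1]))
    print('tool delta',t.round(4),'rotvec',(Rt.inv()*D).as_rotvec().round(4),'local now',(n['R'].T@(p[:2]-n['o'])).round(4),p[2].round(4),'F',np.round(s['ft_force'],2),'clk',s['clock'])
E
python3 nudge.py '[[0, 0, 0, 0, 0, -0.145], [0, 0, 0, 0, 0, -0.145], [0, 0, 0, 0, 0, -0.145], [0, 0, 0, 0, 0, -0.145], [0, 0, 0, 0, 0, 0]]' 0
python3 -c "from h import *;to(-.125,0,.2)"
```

```text
clock: 0.75
eef_pos: [0.2652, 0.6206, 0.2043]
tcp_rot: [-0.088, 0.996, -0.0, -0.0]
ft_force: [0.5, -0.2, 0.7]
gripper_width: 0.0121
grasp_force: 0.0
tool delta [-0.0766 -0.7245  0.0043] rotvec [-0.     -0.0005 -0.0024] local now [-0.1998  0.7246] 0.2043 F [ 0.53 -0.15  0.67] clk 0.75
```

```bash
python3 nudge.py '[[-0.03, -0.04, 0, 0, 0, 0], [-0.03, -0.04, 0, 0, 0, 0], [-0.017, -0.045, 0, 0, 0, 0], [0, -0.048, 0, 0, 0, 0], [0, -0.048, 0, 0, 0, 0], [0, -0.048, 0, 0, 0, 0], [0, -0.048, 0, 0, 0, 0], [0, -0.048, 0, 0, 0, 0], [0, -0.048, 0, 0, 0, 0], [0, -0.048, 0, 0, 0, 0]]'
python3 -c "from h import *;to(-.125,0,.2)"
```

```text
clock: 1.75
eef_pos: [0.4219, 0.1785, 0.2048]
tcp_rot: [-0.086, 0.996, 0.0, 0.0]
ft_force: [1.4, 0.3, -0.5]
gripper_width: 0.0003
grasp_force: 0.0
tool delta [-0.0005 -0.2618  0.0046] rotvec [ 0.0006  0.0009 -0.0056] local now [-0.124   0.2618] 0.2048 F [ 1.44  0.3  -0.49] clk 1.75
```

```bash
python3 nudge.py '[[0, -0.045, 0, 0, 0, 0], [0, -0.045, 0, 0, 0, 0], [0, -0.045, 0, 0, 0, 0], [0, -0.045, 0, 0, 0, 0], [0, -0.045, 0, 0, 0, 0], [0, -0.035, 0.02, 0, 0, 0], [0, 0, 0.03, 0, 0, 0], [0, 0, 0.03, 0, 0, 0], [0, 0, 0, 0, 0, 0], [0, 0, 0, 0, 0, 0]]'
python3 - <<'E'
from h import *
to(-.125,0,.088)
f=grab_frame("top");w=grab_frame("wrist")
im=np.hstack([cv2.resize(f['color'][150:270,200:360],(560,420)),w['color']]);cv2.imwrite('pics/a.png',cv2.resize(im,(800,300)))
E
```

```text
clock: 2.75
eef_pos: [0.4676, -0.0755, 0.1249]
tcp_rot: [-0.087, 0.996, 0.0, -0.0]
ft_force: [0.6, -0.1, -0.0]
gripper_width: 0.0
grasp_force: 0.0
tool delta [ 0.0009 -0.0038  0.0369] rotvec [ 0.0001 -0.0003 -0.0034] local now [-0.1241  0.0037] 0.1249 F [ 0.58 -0.13 -0.03] clk 2.75
```

View pics/a.png

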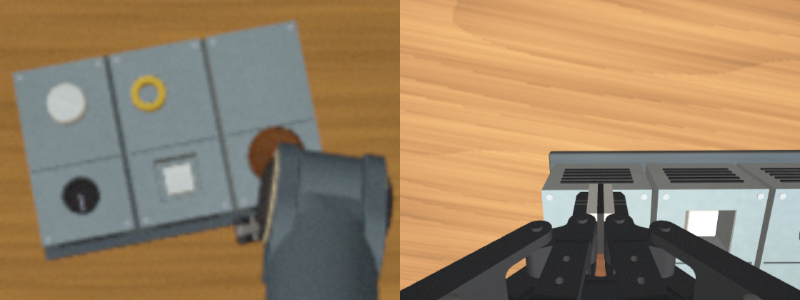

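The wrist view shows the closed fingers in front of the reset unit, with the square well on the neighbouring unit. Next I lower the tool and approach the base.

```bash
python3 nudge.py '[[0, -0.0035, 0.015, 0, 0, -0.003], [0, 0, 0.015, 0, 0, 0], [0, 0, 0.008, 0, 0, 0], [-0.005, 0, 0, 0, 0, 0], [-0.008, 0, 0, 0, 0, 0], [-0.006, 0, 0, 0, 0, 0], [-0.003, 0, 0, 0, 0, 0], [0, 0, 0, 0, 0, 0]]'
python3 -c "from h import *;to(.038-.042,0,.088)"
python3 nudge.py '[[-0.003, 0, 0, 0, 0, 0], [-0.003, 0, 0, 0, 0, 0], [-0.003, 0, 0, 0, 0, 0], [-0.003, 0, 0, 0, 0, 0], [-0.003, 0, 0, 0, 0, 0]]'
python3 -c "from h import *;to(.038-.042,0,.088)"
```

```text
clock: 3.65
eef_pos: [0.4906, -0.0749, 0.0868]
tcp_rot: [-0.09, 0.996, -0.0, 0.001]
ft_force: [-0.1, -0.5, -0.6]
gripper_width: 0.0
grasp_force: 0.0
tool delta [-0.0973 -0.0003 -0.0011] rotvec [-0.0002  0.001   0.0014] local now [-0.1013  0.0002] 0.0868 F [-0.11 -0.54 -0.57] clk 3.65
clock: 4.15
eef_pos: [0.5046, -0.0724, 0.0865]
tcp_rot: [-0.089, 0.996, 0.0, -0.0]
ft_force: [-0.6, -0.2, -0.2]
gripper_width: -0.0002
grasp_force: 0.0
tool delta [-0.0831 -0.0003 -0.0015] rotvec [ 0.0001 -0.      0.001 ] local now [-0.0871  0.0002] 0.0865 F [-0.64 -0.18 -0.24] clk 4.15
```

```bash
python3 nudge.py '[[-0.003, 0, 0, 0, 0, 0], [-0.003, 0, 0, 0, 0, 0], [-0.003, 0, 0, 0, 0, 0], [-0.003, 0, 0, 0, 0, 0], [-0.003, 0, 0, 0, 0, 0], [-0.003, 0, 0, 0, 0, 0], [-0.003, 0, 0, 0, 0, 0], [-0.003, 0, 0, 0, 0, 0]]'
python3 nudge.py '[[-0.004, 0, 0, 0, 0, 0], [-0.004, 0, 0, 0, 0, 0], [-0.004, 0, 0, 0, 0, 0], [-0.004, 0, 0, 0, 0, 0], [-0.004, 0, 0, 0, 0, 0], [-0.004, 0, 0, 0, 0, 0], [-0.004, 0, 0, 0, 0, 0], [-0.003, 0, 0, 0, 0, 0]]'
python3 - <<'E'
from h import *
to(.038-.042,0,.088)
f=grab_frame("scene");w=grab_frame("wrist")
im=np.hstack([cv2.resize(f['color'][150:285,200:380],(560,420)),w['color']]);cv2.imwrite('pics/b.png',cv2.resize(im,(800,300)))
E
```

```text
clock: 4.95
eef_pos: [0.5282, -0.0681, 0.0864]
tcp_rot: [-0.089, 0.996, 0.0, -0.0]
ft_force: [-0.7, 0.4, -0.5]
gripper_width: -0.0001
grasp_force: 0.0
clock: 5.75
eef_pos: [0.5589, -0.0626, 0.0865]
tcp_rot: [-0.09, 0.996, 0.0, 0.0]
ft_force: [0.0, 0.3, -0.2]
gripper_width: -0.0004
grasp_force: 0.0
tool delta [-0.0279 -0.0003 -0.0015] rotvec [0.     0.0001 0.0011] local now [-0.0319  0.0003] 0.0865 F [ 0.    0.33 -0.2 ] clk 5.75
```

View pics/b.png

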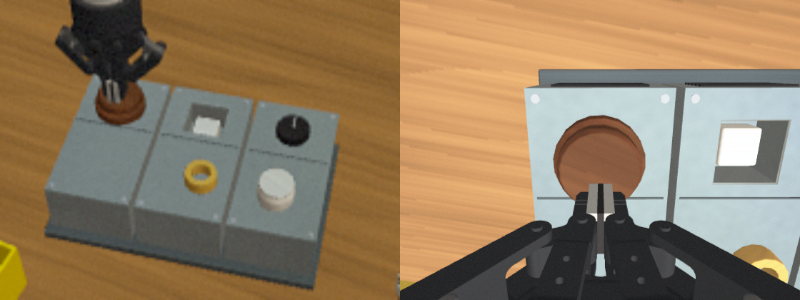

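The picture shows the base still near the well, with its rim across rows 115–210 in the wrist view and the fingertips occluding it. No contact force was felt, so the tips may be higher than reported. I stop here and compare the projected TCP with the images.

Run:
```python
from h import *
s=robot.sense();p=np.array(s['eef_pos']);print(p)
n=np.load('u.npz');W=lambda u,v,z:np.r_[n['R']@[u,v]+n['o'],z]
P=[p,p+[0,0,.03],p+[0,0,.073],W(-.05,0,.082),W(-.095,.05,.082),W(-.095,-.05,.082),W(-.015,.05,.082),W(-.015,-.05,.082),W(-.05,.106,.068)]
ims=[]
for k in("scene","wrist"):
    f=grab_frame(k);q=proj(f,P);print(k,q.round(1).tolist());
    R=cv2.Rodrigues(np.array(f['rvec'],float))[0];print('cam',-R.T@f['tvec'],'axis',R[2])
    im=f['color'];o,sz,sc=((205,120),(110,110),5) if k=="scene" else ((150,60),(400,360),1.5)
    im=cv2.resize(im[o[1]:o[1]+sz[1],o[0]:o[0]+sz[0]],None,fx=sc,fy=sc,interpolation=cv2.INTER_CUBIC)
    for i,a in enumerate(q):
        a=tuple(int(x) for x in (a-o)*sc);cv2.drawMarker(im,a,(0,0,255) if i<3 else (0,255,0),0,10,1);cv2.putText(im,str(i),a,0,.4,(255,0,0),1)
    cv2.imwrite(f'pics/c_{k}.png',im)
a=cv2.imread('pics/c_scene.png')[:540];b=cv2.imread('pics/c_wrist.png')
a=cv2.resize(a,(400,400));b=cv2.resize(b,(400,360));b=cv2.copyMakeBorder(b,0,40,0,0,0);cv2.imwrite('pics/c.png',np.hstack([a,b]))
```

```text
[ 0.55898498 -0.0624883   0.08648162]
scene [[253.0, 200.0], [252.1, 192.4], [250.9, 181.1], [254.9, 196.2], [276.7, 187.6], [242.4, 181.7], [269.1, 208.9], [233.5, 202.4], [292.6, 206.2]]
cam [1.19555419 0.32723534 0.9179271 ] axis [-0.58268976 -0.2715321  -0.76599149]
wrist [[280.5, 253.5], [280.4, 281.8], [280.2, 347.4], [279.9, 216.7], [386.4, 125.7], [173.6, 125.4], [373.5, 279.3], [186.2, 278.9], [475.3, 209.1]]
cam [ 0.48573336 -0.07558256  0.25589237] axis [ 0.28356305  0.05009369 -0.95764431]
```

View pics/c.png

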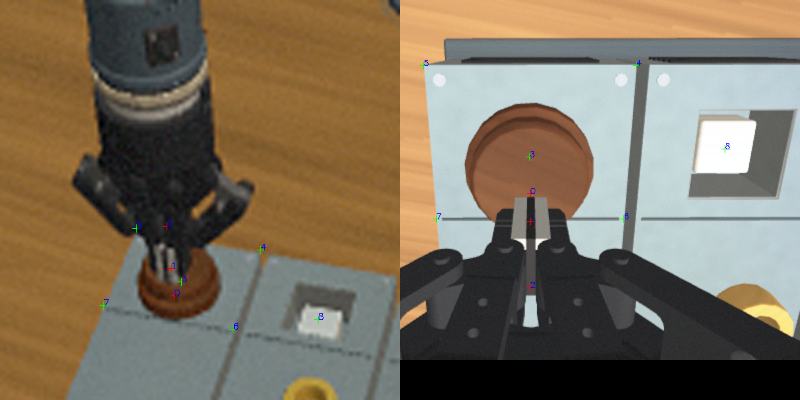

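The base is unmoved in the scene view at (254,195), with the tip apparently drawn over it. I zoom in on the tip in both raw views to settle where it really is.

Run:
```python
from h import *
f=grab_frame("scene");w=grab_frame("wrist")
a=cv2.resize(f['color'][165:225,225:285],(500,500),interpolation=cv2.INTER_CUBIC)
b=cv2.resize(w['color'][140:390,205:355],(300,500),interpolation=cv2.INTER_CUBIC)
cv2.imwrite('pics/d.png',np.hstack([a,b]))
s=robot.sense();print(s['ft_force'],s['joint_torque'],s['joint_pos'])
```

```text
[-0.10638064  0.15818653 -0.35134925] [-3.32384650e-02 -4.24455428e+01  2.51530834e+00 -1.86902708e+01
  7.03835351e-03 -1.71410236e-03 -1.14918976e-05] [-0.12500343  0.4217575   0.20767331  1.9318968  -0.11805876  0.79974122
  1.89733912]
```

View pics/d.png

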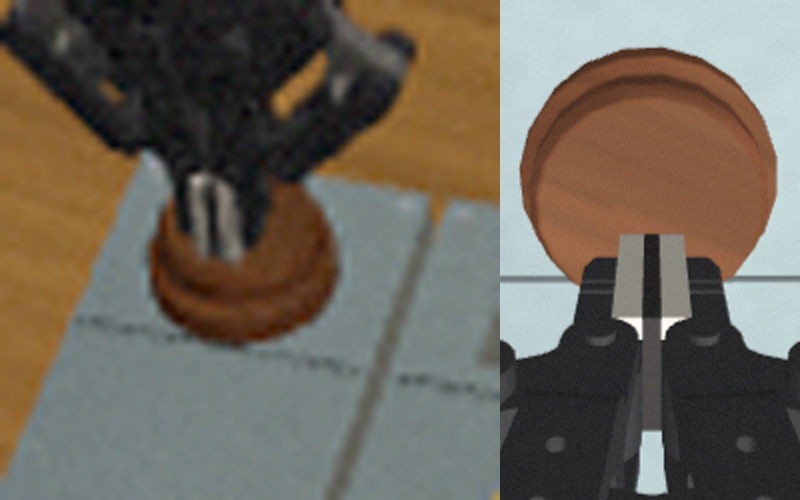

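In both views the finger ends on top of the base, about 20 mm above the reported TCP, and it slid over the base without touching. I'll calibrate the tip height with a gentle touch on the bare rear deck.

```bash
python3 nudge.py '[[0, 0, -0.02, 0, 0, 0], [0, 0, -0.02, 0, 0, 0], [-0.025, 0, 0, 0, 0, 0], [-0.025, 0, 0, 0, 0, 0], [-0.025, 0, 0, 0, 0, 0], [0, 0, 0.02, 0, 0, 0], [0, 0, 0.015, 0, 0, 0], [0, 0, 0, 0, 0, 0]]'
python3 nudge.py '[[0, 0, 0.003, 0, 0, 0], [0, 0, 0.003, 0, 0, 0], [0, 0, 0.003, 0, 0, 0], [0, 0, 0, 0, 0, 0]]'
python3 -c "
from h import *;to(.043,0,.082)
w=grab_frame('wrist');f=grab_frame('scene')
cv2.imwrite('pics/e_w.png',w['color']);cv2.imwrite('pics/e_s.png',f['color'])
p=np.array(robot.sense()['eef_pos']);print(proj(f,[p,p+[0,0,.02]]),proj(w,[p,p+[0,0,.02]]))"
```

```text
clock: 6.85
eef_pos: [0.6296, -0.0493, 0.0886]
tcp_rot: [-0.089, 0.996, 0.0, -0.003]
ft_force: [-0.2, -0.6, -0.2]
gripper_width: -0.0
grasp_force: 0.0
clock: 7.25
eef_pos: [0.6322, -0.0493, 0.0825]
tcp_rot: [-0.089, 0.996, 0.0, -0.0]
ft_force: [-0.1, 0.5, -0.2]
gripper_width: -0.0005
grasp_force: 0.0
tool delta [-0.0005 -0.0003  0.0005] rotvec [ 0.0001 -0.      0.0009] local now [0.0425 0.0003] 0.0825 F [-0.1   0.5  -0.18] clk 7.25
[[244.81127005 221.8584207 ]
 [244.12940193 216.97966552]] [[280.36502236 253.3587467 ]
 [280.30218553 271.16607485]]
```

```bash
for i in 1; do python3 nudge.py '[[0, 0, 0.003, 0, 0, 0], [0, 0, 0.002, 0, 0, 0], [0, 0, 0, 0, 0, 0]]' | grep -E 'pos|ft'; python3 nudge.py '[[0, 0, 0.002, 0, 0, 0], [0, 0, 0.002, 0, 0, 0], [0, 0, 0, 0, 0, 0]]'| grep -E 'pos|ft'; done
python3 - <<'E'
from h import *
w=grab_frame('wrist');f=grab_frame('scene')
a=cv2.resize(f['color'][175:235,215:275],(400,400),interpolation=cv2.INTER_CUBIC)
b=cv2.resize(w['color'][60:420,100:460],(400,400))
cv2.imwrite('pics/e.png',np.hstack([a,b]))
E
```

```text
eef_pos: [0.632, -0.0492, 0.0771]
ft_force: [-0.5, 0.0, -0.6]
eef_pos: [0.6321, -0.0492, 0.0731]
ft_force: [0.4, -0.0, -0.3]
```

View pics/e.png

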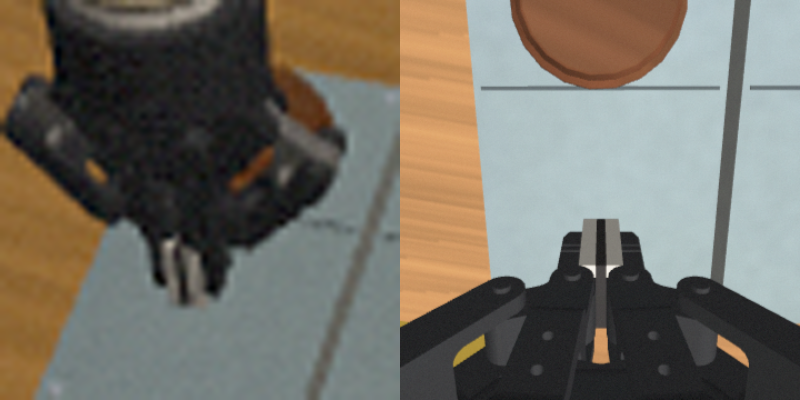

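The tool reports z = 0.073, which is below the deck, with no contact and the tips hovering over it. The reported height is too low, so I keep feeling downward.

```bash
for i in 1; do python3 nudge.py '[[0, 0, 0.003, 0, 0, 0], [0, 0, 0.003, 0, 0, 0], [0, 0, 0, 0, 0, 0]]' | grep -E 'pos|ft'; python3 nudge.py '[[0, 0, 0.002, 0, 0, 0], [0, 0, 0.002, 0, 0, 0], [0, 0, 0, 0, 0, 0]]'| grep -E 'pos|ft';python3 nudge.py '[[0, 0, 0.0015, 0, 0, 0], [0, 0, 0.0015, 0, 0, 0], [0, 0, 0, 0, 0, 0]]'| grep -E 'pos|ft'; done
```

```text
eef_pos: [0.6319, -0.0492, 0.0668]
ft_force: [1.0, -0.7, -0.9]
eef_pos: [0.6321, -0.0492, 0.0631]
ft_force: [-0.6, -0.4, -0.2]
eef_pos: [0.6322, -0.0492, 0.0602]
ft_force: [-0.3, -0.8, 0.1]
```

```bash
for i in 1; do python3 nudge.py '[[0, 0, 0.001, 0, 0, 0], [0, 0, 0.001, 0, 0, 0], [0, 0, 0, 0, 0, 0]]' | grep -E 'pos|ft'; python3 nudge.py '[[0, 0, 0.001, 0, 0, 0], [0, 0, 0.001, 0, 0, 0], [0, 0, 0, 0, 0, 0]]'| grep -E 'pos|ft';done
```

```text
eef_pos: [0.6322, -0.0492, 0.0583]
ft_force: [0.2, -0.4, -0.2]
eef_pos: [0.6322, -0.0492, 0.0563]
ft_force: [-0.1, 0.2, 0.5]
```

```bash
for i in 1; do python3 nudge.py '[[0, 0, 0.001, 0, 0, 0], [0, 0, 0.001, 0, 0, 0], [0, 0, 0, 0, 0, 0]]' | grep -E 'pos|ft'; done
python3 - <<'E'
from h import *
f=grab_frame('scene');w=grab_frame('wrist')
a=cv2.resize(f['color'][175:235,215:275],(400,400),interpolation=cv2.INTER_CUBIC)
b=cv2.resize(w['color'][60:420,100:460],(400,400))
cv2.imwrite('pics/g.png',np.hstack([a,b]))
n=np.load('u.npz');W=lambda u,v,z:np.r_[n['R']@[u,v]+n['o'],z];p=np.array(robot.sense()['eef_pos'])
print(proj(w,[W(-.015,.05,.082),W(-.015,-.05,.082),W(.043,0,.082),p]).round(1).tolist(),proj(f,[W(.043,0,.082),W(-.015,.05,.082)]).round(1).tolist())
E
```

```text
eef_pos: [0.6324, -0.0492, 0.0553]
ft_force: [-1.4, -0.3, 4.3]
[[407.5, 144.1], [152.0, 143.7], [279.6, 277.7], [280.4, 252.7]] [[244.7, 222.1], [269.1, 208.9]]
```

View pics/g.png

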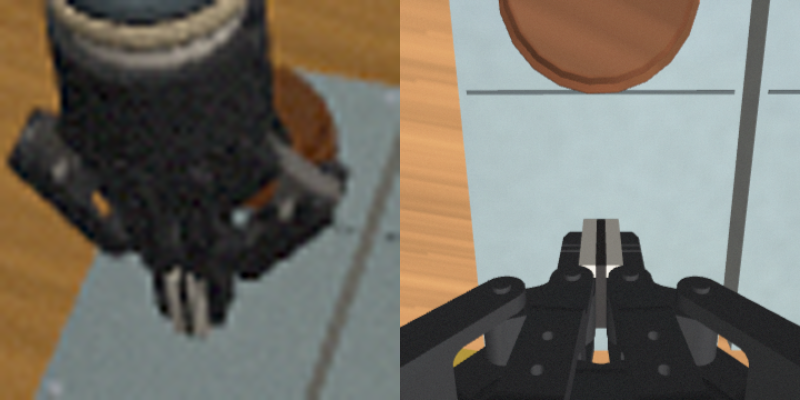

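The deck contact at reported z = 0.0555 means true tip z = reported + 26.3 mm. Horizontally the tip is consistent, with its front face about 9 mm ahead of the TCP. Now I lift over the base, return to the front, and push at true z = 0.088, which is reported 0.062.

```bash
python3 nudge.py '[[0, 0, -0.02, 0, 0, 0], [0, 0, -0.03, 0, 0, 0], [0, 0, -0.02, 0, 0, 0], [0.03, 0, 0, 0, 0, 0], [0.04, 0, 0, 0, 0, 0], [0.04, 0, 0, 0, 0, 0], [0.03, 0, 0, 0, 0, 0], [0.016, 0, 0, 0, 0, 0], [0, 0, 0, 0, 0, 0]]' | grep pos
python3 -c "from h import *;to(-.114,0,.062)"
```

```text
eef_pos: [0.4766, -0.0776, 0.1246]
tool delta [-0.0016 -0.      0.0626] rotvec [ 0.0007 -0.001  -0.0006] local now [-0.1156  0.    ] 0.1246 F [ 0.11 -0.13 -0.57] clk 10.85
```

```bash
python3 nudge.py '[[0, 0, 0.025, 0, 0, 0], [0, 0, 0.025, 0, 0, 0], [0, 0, 0.0125, 0, 0, 0], [0, 0, 0, 0, 0, 0], [-0.005, 0, 0, 0, 0, 0], [-0.005, 0, 0, 0, 0, 0], [-0.005, 0, 0, 0, 0, 0], [-0.005, 0, 0, 0, 0, 0], [-0.003, 0, 0, 0, 0, 0], [-0.003, 0, 0, 0, 0, 0]]' | grep -E 'pos|ft'
python3 -c "from h import *;to(-.003,0,.062)"
python3 nudge.py '[[-0.003, 0, 0, 0, 0, 0], [-0.003, 0, 0, 0, 0, 0], [-0.003, 0, 0, 0, 0, 0], [-0.003, 0, 0, 0, 0, 0], [-0.003, 0, 0, 0, 0, 0]]' | grep -E 'pos|ft'
python3 -c "
from h import *;to(-.003,0,.062)
w=grab_frame('wrist');f=grab_frame('scene')
n=np.load('u.npz')
h=cv2.cvtColor(w['color'],cv2.COLOR_BGR2HSV);m=cv2.inRange(h,(0,90,40),(14,255,170));m[:,:150]=0;m[:,420:]=0
c=max(cv2.findContours(m,0,2)[0],key=cv2.contourArea);x,y,ww,hh=cv2.boundingRect(c);print(x,y,ww,hh)
print([(n['R'].T@(ray(w,q,.094)[0,:2]-n['o'])).round(4) for q in((x,y+hh*.5),(x+ww,y+hh*.5),(x+ww/2,y+hh))])
a=cv2.resize(f['color'][165:225,225:285],(400,400),interpolation=cv2.INTER_CUBIC)
b=cv2.resize(w['color'][60:420,100:460],(400,400));cv2.imwrite('pics/i.png',np.hstack([a,b]))"
```

```text
eef_pos: [0.5044, -0.0724, 0.0621]
ft_force: [-2.6, -0.8, 1.2]
tool delta [-0.0843 -0.0004  0.    ] rotvec [ 0.0002 -0.0007  0.0012] local now [-0.0873  0.0003] 0.0621 F [-2.62 -0.85  1.25] clk 11.85
eef_pos: [0.5194, -0.0697, 0.0619]
ft_force: [-1.7, 0.9, 0.9]
tool delta [-0.0691 -0.0003 -0.0001] rotvec [ 0.0001 -0.0001  0.0009] local now [-0.0721  0.0003] 0.0619 F [-1.68  0.92  0.93] clk 12.35
273 355 16 33
[array([-0.027 , -0.0031]), array([-0.027 ,  0.0043]), array([-0.0177,  0.0006])]
```

View pics/i.png

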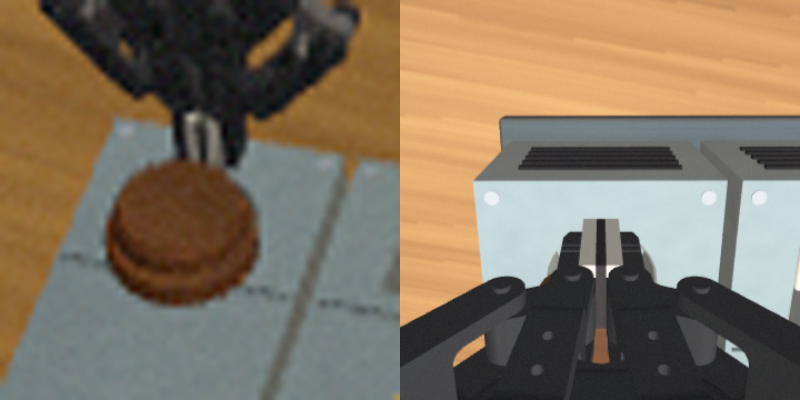

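The fingers now push the lower disc properly: in the scene view the base sits upright, straddling the line and moving straight back at about 2 N. All 10 views are used, so from here I work numerically.

```bash
python3 nudge.py '[[-0.003, 0, 0, 0, 0, 0], [-0.003, 0, 0, 0, 0, 0], [-0.003, 0, 0, 0, 0, 0], [-0.003, 0, 0, 0, 0, 0], [-0.003, 0, 0, 0, 0, 0], [-0.003, 0, 0, 0, 0, 0], [-0.003, 0, 0, 0, 0, 0], [-0.003, 0, 0, 0, 0, 0], [-0.003, 0, 0, 0, 0, 0], [-0.003, 0, 0, 0, 0, 0]]' | grep -E 'ft'
python3 nudge.py '[[-0.003, 0, 0, 0, 0, 0], [-0.003, 0, 0, 0, 0, 0], [-0.003, 0, 0, 0, 0, 0], [-0.003, 0, 0, 0, 0, 0], [-0.003, 0, 0, 0, 0, 0], [-0.003, 0, 0, 0, 0, 0], [-0.003, 0, 0, 0, 0, 0], [-0.003, 0, 0, 0, 0, 0], [-0.003, 0, 0, 0, 0, 0], [-0.003, 0, 0, 0, 0, 0]]' | grep -E 'ft'
cat >> h.py <<'E'
def base(k):
    n=np.load('u.npz');f=grab_frame(k);h=cv2.cvtColor(f['color'],cv2.COLOR_BGR2HSV);m=cv2.inRange(h,(0,90,0),(15,255,140))
    poly=proj(f,[np.r_[n['R']@[u,v]+n['o'],.09] for u,v in((-.1,.05),(.1,.05),(.1,-.05),(-.1,-.05))])
    r=np.zeros_like(m);cv2.fillConvexPoly(r,poly.astype(int),255);m&=r
    c=cv2.convexHull(max(cv2.findContours(m,0,2)[0],key=cv2.contourArea))
    q=[(n['R'].T@(ray(f,p.reshape(2),.094)[0,:2]-n['o'])) for p in c];q=np.array(q)
    print(k,'area',cv2.contourArea(c),'hull local z=.094 u',q[:,0].min(),q[:,0].max(),'v',q[:,1].min(),q[:,1].max(),'px',cv2.minEnclosingCircle(c))
E
python3 -c "
from h import *;to(-.003,0,.062);base('scene');base('top')"
```

```text
ft_force: [-1.6, -0.9, 0.7]
ft_force: [-2.2, -1.2, 0.3]
tool delta [-0.009  -0.0003 -0.    ] rotvec [0.0001 0.     0.001 ] local now [-0.012   0.0003] 0.062 F [-2.19 -1.19  0.31] clk 14.45
scene area 399.5 hull local z=.094 u -0.005434903453148928 0.06872302247069051 v -0.03344965127564964 0.029225618164908082 px ((244.43072509765625, 216.32530212402344), 11.87453556060791)
top area 0.0 hull local z=.094 u 0.09400434105552485 0.09400434105552485 v -0.027216368430926015 -0.027216368430926015 px ((310.0, 159.0), 9.999999747378752e-05)
```

```bash
python3 nudge.py '[[-0.003, 0, 0, 0, 0, 0], [-0.003, 0, 0, 0, 0, 0], [-0.002, 0, 0, 0, 0, 0], [0, 0, 0, 0, 0, 0], [0.005, 0, 0, 0, 0, 0], [0.015, 0, 0, 0, 0, 0], [0.01, 0, -0.02, 0, 0, 0], [0.01, 0, -0.02, 0, 0, 0], [0.006, 0, -0.01, 0, 0, 0], [0, 0, 0, 0, 0, 0]]' | grep -E 'pos|ft'
python3 - <<'E'
from h import *
to(-.05,0,.082-.0263+.01);base('scene');base('wrist')
n=np.load('u.npz')
w=grab_frame('wrist')
# well / key: bright low-saturation key and darker well in wrist
q=proj(w,[np.r_[n['R']@[-.05,0]+n['o'],z] for z in(.082,.068)]);print('well px',q)
h=cv2.cvtColor(w['color'],cv2.COLOR_BGR2HSV);print([h[int(q[0,1])+d,int(q[0,0])] for d in range(-70,20,10)])
E
```

```text
eef_pos: [0.5413, -0.0662, 0.1135]
ft_force: [0.4, -0.2, -0.0]
tool delta [0.0003 0.0002 0.0478] rotvec [-0.0004  0.0033  0.0004] local now [-0.0499 -0.0002] 0.1135 F [ 0.41 -0.17 -0.03] clk 15.55
scene area 395.5 hull local z=.094 u 0.00517916394423433 0.07657074367682815 v -0.033842811150775386 0.028888764358495377 px ((243.24073791503906, 219.05555725097656), 11.841096878051758)
wrist area 395.0 hull local z=.094 u 0.026785250218003473 0.05110846776495752 v -0.004455143485815985 0.005106745036754507 px ((281.0, 371.0322570800781), 16.523818969726562)
well px [[279.76766767 232.46656718]
 [279.83513242 224.61770857]]
[array([ 93,  25, 206], dtype=uint8), array([ 92,  21, 208], dtype=uint8), array([ 94,  27, 207], dtype=uint8), array([ 82,  15, 189], dtype=uint8), array([ 90,   1, 254], dtype=uint8), array([ 60,   1, 254], dtype=uint8), array([ 60,   1, 254], dtype=uint8), array([ 60,   1, 254], dtype=uint8), array([ 60,   1, 254], dtype=uint8)]
```

Run:
```python
from h import *
n=np.load('u.npz');w=grab_frame('wrist');h=cv2.cvtColor(w['color'],cv2.COLOR_BGR2HSV)
m=cv2.inRange(h,(0,0,235),(180,15,255));m[:120]=0;m[300:]=0;m[:,:200]=0;m[:,360:]=0
c=max(cv2.findContours(m,0,2)[0],key=cv2.contourArea);x,y,a,b=cv2.boundingRect(c);print(x,y,a,b)
for p in((x,210),(x+a,210),(x+a/2,y)):print(p,(n['R'].T@(ray(w,p,.0675)[0,:2]-n['o'])).round(4))
cn=c.reshape(-1,2);P=np.array([n['R'].T@(ray(w,p,.0675)[0,:2]-n['o']) for p in cn if p[1]<235])
A=np.c_[2*P,np.ones(len(P))];s=np.linalg.lstsq(A,(P**2).sum(1),rcond=None)[0];print('key centre',s[:2],'r',np.sqrt(s[2]+s[:2]@s[:2]))
```

```text
257 202 46 44
(257, 210) [-0.0597 -0.014 ]
(303, 210) [-0.0597  0.0144]
(280.0, 202) [-0.0648  0.0002]
key centre [-5.06020655e-02  8.69913029e-05] r 0.014083814960891094
```

The key centre fits at (-50.6, 0.1) mm, right under the tool. I descend, then press at 15 mm/s.

```bash
python3 nudge.py '[[0, 0, 0.02, 0, 0, 0], [0, 0, 0.02, 0, 0, 0], [0, 0, 0.01, 0, 0, 0], [0, 0, 0.005, 0, 0, 0], [0, 0, 0.005, 0, 0, 0], [0, 0, 0.004, 0, 0, 0], [0, 0, 0, 0, 0, 0]]' | grep -E 'pos|ft'
python3 nudge.py '[[0, 0, 0.0015, 0, 0, 0], [0, 0, 0.0015, 0, 0, 0], [0, 0, 0.0015, 0, 0, 0], [0, 0, 0.0015, 0, 0, 0], [0, 0, 0.0015, 0, 0, 0], [0, 0, 0.0015, 0, 0, 0]]' | grep -E 'pos|ft'
```

```text
eef_pos: [0.5408, -0.0658, 0.0479]
ft_force: [0.8, -0.0, -0.2]
eef_pos: [0.5409, -0.0658, 0.0392]
ft_force: [-0.9, 0.4, 4.7]
```

```bash
python3 nudge.py '[[0, 0, 0.0015, 0, 0, 0], [0, 0, 0.0015, 0, 0, 0], [0, 0, 0.0015, 0, 0, 0], [0, 0, 0.0015, 0, 0, 0]]' | grep -E 'pos|ft'
python3 nudge.py '[[0, 0, 0.001, 0, 0, 0], [0, 0, 0.001, 0, 0, 0]]' | grep -E 'pos|ft'
python3 nudge.py '[[0, 0, 0.001, 0, 0, 0], [0, 0, 0.001, 0, 0, 0]]' | grep -E 'pos|ft'
```

```text
eef_pos: [0.5409, -0.0658, 0.0329]
ft_force: [-1.1, 0.9, 3.8]
eef_pos: [0.5409, -0.0658, 0.0312]
ft_force: [-2.7, -0.5, 14.0]
eef_pos: [0.541, -0.0658, 0.031]
ft_force: [-8.4, 0.9, 27.1]
```

The key hit its stop (14 N, then 27 N, with no more travel) at the expected height. I retreat and verify.

```bash
python3 nudge.py '[[0, 0, -0.003, 0, 0, 0], [0, 0, -0.01, 0, 0, 0], [0, 0, -0.02, 0, 0, 0], [0, 0, -0.03, 0, 0, 0], [0, 0, -0.03, 0, 0, 0], [0, 0, -0.03, 0, 0, 0], [0.02, 0, -0.02, 0, 0, 0], [0, 0, 0, 0, 0, 0], [0, 0, 0, 0, 0, 0]]' | grep -E 'clock|pos|ft'
python3 - <<'E'
from h import *
n=np.load('u.npz');base('scene')
w=grab_frame('wrist');h=cv2.cvtColor(w['color'],cv2.COLOR_BGR2HSV)
q=proj(w,[np.r_[n['R']@[-.05,0]+n['o'],.058]])[0]
m=cv2.inRange(h,(0,0,225),(180,15,255));m[:int(q[1])-60]=0;m[int(q[1])+60:]=0;m[:,:int(q[0])-60]=0;m[:,int(q[0])+60:]=0
c=max(cv2.findContours(m,0,2)[0],key=cv2.contourArea);print(q,cv2.minEnclosingCircle(c),cv2.boundingRect(c))
P0=[proj(w,[np.r_[n['R']@[-.05,y]+n['o'],z] for y in(-.015,.015)])[:,0] for z in(.058,.068)];print('expected widths home/up',[np.ptp(p) for p in P0])
h=cv2.cvtColor(w['color'],cv2.COLOR_BGR2HSV);m=cv2.inRange(h,(0,80,0),(16,255,160))
c=max([c for c in cv2.findContours(m,0,2)[0] if cv2.contourArea(c)<30000],key=cv2.contourArea);print('brown bbox',cv2.boundingRect(c))
E
```

```text
clock: 18.75
eef_pos: [0.5211, -0.0694, 0.172]
ft_force: [0.0, 0.2, -0.3]
scene area 397.5 hull local z=.094 u 0.00517916394423433 0.07715050437269298 v -0.033842811150775386 0.028888764358495377 px ((243.2857208251953, 219.07142639160156), 11.872079849243164)
[279.90324884 220.25190834] ((280.0, 219.5), 17.585603713989258) (263, 203, 35, 34)
expected widths home/up [np.float64(36.36558237685506), np.float64(37.57311881376381)]
brown bbox (274, 355, 13, 23)
```

Run:
```python
from h import *
n=np.load('u.npz');f=grab_frame('scene')
a=np.linspace(0,6.28,60)
for u in(.03,.037,.044):
    P=[np.r_[n['R']@[u+r*np.cos(t),r*np.sin(t)]+n['o'],z] for r,z in((.031,.082),(.031,.094),(.027,.11)) for t in a]
    print(u,cv2.minEnclosingCircle(proj(f,P).astype(np.float32)))
print(robot.job_done())
```

```text
0.03 ((245.82542419433594, 215.92361450195312), 12.560608863830566)
0.037 ((245.01707458496094, 217.9608612060547), 12.613850593566895)
0.044 ((244.20191955566406, 220.0134735107422), 12.668269157409668)
the job is handed in; nothing more can be done
None
```

I pushed the globe base back until it stood upright on the reset unit's rear deck, about 20 mm clear of the dark line. I then pressed the round key to its stop, backed the arm clear and handed the job in at about 19 s.

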